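# Put the calligraphy set back on its stands

## Task

Tidy the calligraphy table for the next lesson: put the steel paperweight on the long rest, the black ink stick on the shorter rest, the stone seal upright in the square tray and the ceramic water dropper upright in the round tray. Each should sit flat and centred in its own holder, the two bars lying along their rests between the end lips; set things down rather than dropping them. Leave the ink bottle and the inkstone alone.

Things in the scene. Friction and masses are not known exactly. Their poses are not given: they have to be found in the camera images.
- paperweight: Loose plain steel calligraphy paperweight, about 0.25 kg: a straight bar 130 long (its x axis) x 20 wide (y) x 12 high, with a small round knob 14 in diameter on its middle, rising to 26 above the underside. Lies flat. Origin: centre of the underside; z up. Sizes in mm here and below.
- ink_stick: Loose black ink stick, about 35 g: a plain flat bar 80 long (x) x 24 wide (y) x 12 high, lying flat. Origin: centre of the underside; z up.
- seal: Loose pale stone name seal, about 120 g: a square upright block 30 (x) x 30 (y) x 50 high. Origin: centre of the underside; z up.
- water_dropper: Loose round white ceramic water dropper, about 80 g: 46 in diameter between 8 and 30 above its underside, 34 across the foot, shoulder narrowing to a small stub 12 wide, 40 high in all. Origin: centre of the underside; z up.
- paperweight_rest: Fixed wooden rest for the paperweight: the longest holder, a board 162 long (x) x 44 wide (y) with grey felt on top; the top on which the paperweight lies is 5 above the table. A lip 6 thick across each short end rises to 12 above the table (150 clear between the lips); the long sides are open. Origin: centre of the underside, on the table; z up.
- ink_rest: Fixed wooden rest for the ink stick: same build as the paperweight's but shorter, 110 long (x) x 48 wide (y), felted top 5 above the table, end lips 6 thick rising to 12 (98 clear between them), long sides open. Origin: centre of the underside, on the table; z up.
- seal_tray: Fixed square wooden tray for the seal: 60 x 60 outside, 48 x 48 inside, rim 12 above the table all round, felted floor 6 above the table. Sides along its x and y. Origin: centre of the underside, on the table; z up.
- round_tray: Fixed round wooden tray for the water dropper: 76 outside and 66 inside diameter, rim 12 above the table, felted floor 5 above the table. Origin: centre of the underside, on the table; z up.
- ink_bottle: Bystander, loose: black round ink bottle with a yellow cap, 48 in diameter, 125 tall, standing to one side of the work. Origin: centre of the underside; z up. Leave it alone.
- inkstone: Bystander, loose: dark rectangular inkstone 130 (x) x 80 (y) x 22 high with a hollow in its top, to the other side of the work. Origin: centre of the underside; z up. Leave it alone.
Not all that is in view belongs to the job. Of the things that look like the water_dropper, the largest one is meant.

How it is judged (in metres and radians):
At the end, for the whole second after the job is handed in: Each of the four things rests flat and right way up on the floor of its own holder, its centre within 15 mm of the holder's centre (paperweight and ink stick also lined up with their rests within 0.2 rad, either way round), let go and at rest (horizontal distance between paperweight and paperweight_rest below 0.015 m and z of paperweight in the frame of paperweight_rest between 0.002 and 0.009 m and angle between each of paperweight, ink_stick, seal, water_dropper's own z axis and vertical below 0.1 rad and linear speed of each of paperweight, ink_stick, seal, water_dropper below 0.02 m/s and horizontal distance between ink_stick and ink_rest below 0.015 m and z of ink_stick in the frame of ink_rest between 0.002 and 0.009 m and horizontal distance between seal and seal_tray below 0.015 m and z of seal in the frame of seal_tray between 0.002 and 0.009 m and horizontal distance between water_dropper and round_tray below 0.015 m and z of water_dropper in the frame of round_tray between 0.002 and 0.009 m and angle between the x axis of paperweight and the x axis of paperweight_rest, either way round below 0.2 rad and angle between the x axis of ink_stick and the x axis of ink_rest, either way round below 0.2 rad); the robot touches nothing.
It fails at once if one of the four things is let go, dropped or thrown in mid-air (more than about 30 mm above its holder) ((height (world z) of paperweight above 0.038 m and contact force between paperweight and the fingers below 0.005 N) or (height (world z) of ink_stick above 0.038 m and contact force between ink_stick and the fingers below 0.005 N) or (height (world z) of seal above 0.038 m and contact force between seal and the fingers below 0.005 N) or (height (world z) of water_dropper above 0.038 m and contact force between water_dropper and the fingers below 0.005 N)).
It fails at once if the ink bottle is shifted by more than 25 mm or knocked over (distance of ink_bottle from where it was at the start of the episode above 0.025 m or angle between ink_bottle's own z axis and vertical above 0.4 rad).
It fails at once if the inkstone is shifted by more than 25 mm or knocked over (distance of inkstone from where it was at the start of the episode above 0.025 m or angle between inkstone's own z axis and vertical above 0.4 rad).
It also fails if it takes over 112 s, if anything falls off the work surface, if the arm or the gripper's body presses on something with over 40 N, if the wrist force passes 120 N, or if a joint passes its speed limit or range.

## Robot

A 6-joint arm with a two-finger parallel gripper is mounted at the origin on the work surface. World frame = base frame: x ahead of the robot, y to its left, z up, the work surface at z = 0. Lengths are in mm, angles in rad, forces in N, time in s.
With the tool pointing down it reaches from about 275 to 1000 mm from the base axis. Payload 8.4 kg.
Tool frame: the origin (TCP) lies between the finger pads; the fingertips stand 22 mm ahead of it and the grasp point (between the pads) lies 3 mm ahead of it; z points along the fingers, y is the line along which they close (so a half turn about z gives the same grasp; the last joint's range is limited). The gripper opens to 85 mm and grips with 20 to 120 N. Pads are 22 mm wide; open, the fingers measure 114 mm over their backs; the gripper's body (76 mm by 85 mm) begins 54 mm behind the grasp point. The pads swing forward as they close: fully open they stand 13 mm farther back than shut.
Start: joints at [-1.324, 0.353, 1.633, -0, 1.155, -0.002], TCP at [153.899, -605.758, 253.281] pointing down, gripper open.
Joint ranges: [-2.63, 2.63], [-0.92, 2.1], [0.06, 2.66], [-1.3, 4.44], [0, 2.69], [-3.02, 3.02]. Speed limits (rad/s): [2.22, 2.22, 2.79, 3.14, 3.14, 3.14].

## Interface

Orientations are given as [roll, pitch, yaw] about the fixed x, y, z axes, in that order (R = Rz(yaw) Ry(pitch) Rx(roll)).
In Python, from rig import r, grab_frame gives the robot as it stands.
- The arm moves only by the shell command python3 -m inch 'ROWS' [FORCE]. ROWS is JSON, a list of rows, each a list of 7 numbers: the turn, a rotation vector about the tool's x, y, z as a fraction of full scale, then the shift along the tool's x, y, z as a fraction of full scale, then the closure, from 0 (fully open) to 1 (shut). In form: [[rx, ry, rz, dx, dy, dz, fingers], ...]. A call has 1 to 8 rows; each row shifts and turns the commanded pose from where the row before left it, along the tool's axes as they then stand; what a row does not reach is not made up. Full scale, the value 1, is 2.5 cm for a shift and pi rad for a turn. A row lasts 1/12 s, in which the tool goes at most 41.7 mm and 7.16 degrees, less where a joint would pass 70% of its speed; a pose out of reach is approached as far as the arm can. A call with a number of a shift or a turn outside -1 to 1 is refused whole. A call with a gripper value outside its range is refused whole. The fingers move at their own pace and stop on an object; FORCE is the grip in N (left out, the last holds). Time passes only in rows, so rows that do not move let the fingers close. It gives the time, the measured TCP pose, the force, the opening and the grip force at its end, in the units of the state.
- r.sense(): the state, without advancing time (a new reading comes with each control period).
- grab_frame(name): name is "scene" or "top" or "wrist"; returns a dict with "pixels" (420x560x3 uint8, red, green, blue), "z_map" (420x560 float32, mm along the optical axis (not along the pixel's ray), 0 where there is no reading), "vertical_fov" (degrees; the focal length in pixels is half the picture's height over the tangent of half this angle, whatever the lens; pixels are square), "cx", "cy" (the principal point, pixels), "cam_to_world" (4x4, takes a point from camera to world coordinates). Camera axes: x right, y down, z forward; pixel columns grow to the right and rows downward; lengths in mm; the calibration is good to about 2 mm. The wrist camera is an equidistant fisheye: a pixel r from the principal point sees the ray r / f radians off the axis. A picture is of the moment at which its call begins.
- r.sign_off(): hands the job in; it is judged then, once.
The state is a dict: "clock": time; "qpos": joint angles; "qvel": joint speeds; "joint_efforts": joint torques, N m; "eef_pos": TCP position; "tcp_rot": TCP orientation; "contact_force": force on the tool from outside, world axes, zero at the start; "wrist_torque": the same for the moment, N m; "opening": opening from 0.0 (shut) to 1.0 (fully open); "grasp_force": force on a finger pad.
Only numpy, scipy, OpenCV 4.12 (cv2) and the standard library are available. Lean on these libraries where they do the work, as an engineer would, in place of code of your own. Each camera call takes 0.05 s, during which the arm holds its last target. There are 200 camera calls.

## Working session

There is one attempt and no reset: what is moved stays moved. The work goes in short steps, Python scripts to look and compute and a shell command to move; the robot and the scene stay as the last step left them, time stands still between calls to the robot, and variables do not carry over. Pictures are saved under pics/ and viewed, at most 14 in all, crops included, and the job is handed in when it is done.

```bash
mkdir -p pics; ls; python3 - <<'E'
from rig import r, grab_frame
import cv2
for n in ("top","scene"):
    f=grab_frame(n); cv2.imwrite(f"pics/{n}0.png",f["pixels"][:,:,::-1])
    import numpy as np
    np.savez(f"{n}0.npz",**f)
    print(n,f["vertical_fov"],f["cx"],f["cy"],f["cam_to_world"].round(3).tolist())
print(r.sense())
E
```

```text
pics
top 43.17061345492638 276.03595027764305 207.1134310169179 [[-0.021, -0.995, 0.099, 422.929], [-1.0, 0.023, 0.018, -19.596], [-0.02, -0.098, -0.995, 1390.712], [0.0, 0.0, 0.0, 1.0]]
scene 55.22994948773312 276.959623101769 205.99979208526702 [[-0.521, 0.58, -0.626, 1162.372], [0.853, 0.353, -0.383, 395.662], [-0.001, -0.734, -0.679, 698.638], [0.0, 0.0, 0.0, 1.0]]
{'clock': 0.1, 'qpos': array([-1.32438086e+00,  3.53575517e-01,  1.63405455e+00,  9.05818089e-06,
        1.15523827e+00, -2.40092022e-03]), 'qvel': array([-1.57549580e-03, -6.64716902e-04, -2.95782748e-03,  4.44046760e-05,
       -1.95104163e-04,  1.89217893e-04]), 'joint_efforts': array([-5.46566716e-04, -6.06356478e+01, -3.42819965e+01,  1.35891571e-05,
        4.13124319e-03, -5.76575886e-06]), 'eef_pos': array([ 153.81281894, -605.35553536,  252.6410887 ]), 'tcp_rot': array([-3.14031700e+00, -1.13453601e-05,  2.48812721e-01]), 'contact_force': array([-0.75170545, -0.55664213, -0.48383307]), 'wrist_torque': array([-0.04111235, -0.07117409, -0.04037241]), 'grasp_force': 0.0, 'opening': 0.9969301531672121}
```

View pics/top0.png

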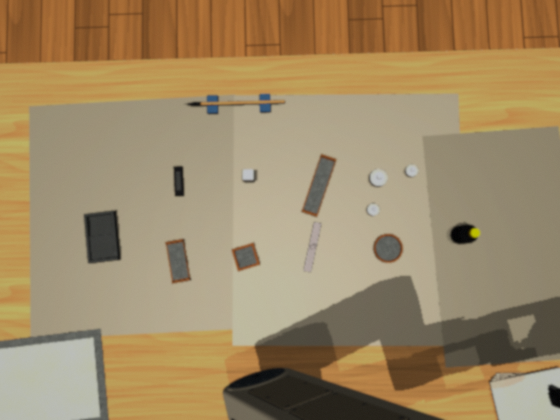

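View pics/scene0.png

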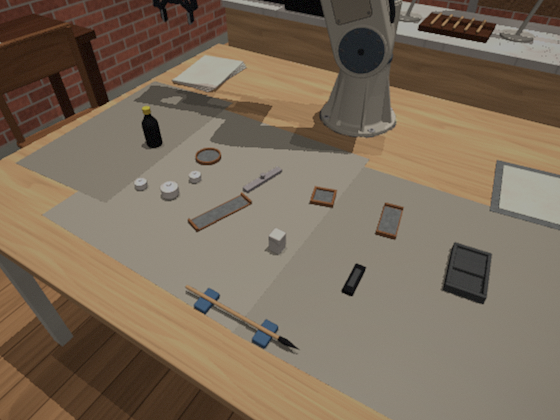

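The top view (image up = +x, left = +y) shows the ink stick at (179,181), seal (249,175), paperweight rest (319,185), paperweight (313,247) and the large dropper (378,178). Two small decoys are at (411,171) and (373,210). The round tray is at (388,248), ink rest (178,261), seal tray (246,257), inkstone (102,236) and bottle (465,234). I'll measure them by contours in windows.

```bash
cat > vis.py <<'E'
import numpy as np, cv2
def ray_plane(f,uv,z,fish=False):
    uv=np.atleast_2d(np.asarray(uv,float)); F=210/np.tan(np.radians(float(f["vertical_fov"]))/2)
    d=(uv-[float(f["cx"]),float(f["cy"])])/F
    if fish:
        t=np.hypot(*d.T)[:,None]; d3=np.hstack([d/np.maximum(t,1e-9)*np.sin(t),np.cos(t)])
    else: d3=np.hstack([d,np.ones((len(d),1))])
    T=np.asarray(f["cam_to_world"]); D=d3@T[:3,:3].T; o=T[:3,3]
    return (o+D*((z-o[2])/D[:,2])[:,None])[:,:2]
def blob(img,c,w,h,thr):
    "contour of what differs from the window's border colour, nearest to the window's centre"
    x0,y0=c[0]-w,c[1]-h; p=cv2.cvtColor(img[y0:y0+2*h+1,x0:x0+2*w+1],cv2.COLOR_RGB2LAB).astype(float)
    b=np.concatenate([p[0],p[-1],p[:,0],p[:,-1]]); d=np.linalg.norm(p-np.median(b,0),axis=2)
    m=cv2.morphologyEx((d>thr).astype(np.uint8),cv2.MORPH_CLOSE,np.ones((3,3)))
    cs,_=cv2.findContours(m,cv2.RETR_EXTERNAL,cv2.CHAIN_APPROX_NONE)
    k=max(cs,key=cv2.contourArea).reshape(-1,2)+[x0,y0]
    return k
def rect(f,k,z,fish=False):
    P=ray_plane(f,k,z,fish).astype(np.float32); (c,s,a)=cv2.minAreaRect(P)
    if s[0]<s[1]: s=s[::-1]; a+=90
    a=(a+90)%180-90
    return np.round(c,1),np.round(s,1),round(a,1)
E
python3 - <<'E'
from vis import *
f=dict(np.load("top0.npz"))
L={"paperweight":((313,247),14,30,12),"ink_stick":((179,181),13,22,12),"seal":((249,175),13,13,50),"dropper":((378,178),13,13,30),
"decoyA":((411,171),10,10,30),"decoyB":((373,210),10,10,30),"pw_rest":((319,185),24,38,8),"ink_rest":((178,261),20,28,8),"seal_tray":((246,257),20,20,12),"round_tray":((388,248),20,20,12),"inkstone":((102,236),26,34,22),"cap":((475,233),6,6,125)}
for n,(c,w,h,z) in L.items(): print(n,*rect(f,blob(f["pixels"],c,w,h,18),z))
E
```

```text
paperweight [457.1 -85.8] [129.6  23.7] -13.8
ink_stick [636.5 261.4] [84.  30.7] 2.5
seal [637.6  71. ] [38.4 36.1] 89.0
dropper [ 625.  -255.8] [48.  43.4] -77.2
decoyA [ 642.4 -341.1] [33.6 28.7] 88.6
decoyB [ 547.3 -239. ] [31.2 28.6] -64.8
pw_rest [ 616.3 -107.6] [166.9  48.3] -19.9
ink_rest [427.3 264.4] [114.6  54.1] 9.0
seal_tray [433.6  87.7] [67.8 64.3] -73.9
round_tray [ 447.3 -279.7] [79.9 77.2] 88.7
inkstone [493.8 458.5] [135.   93.8] 5.5
cap [ 476.1 -466.1] [29.4 28.2] -3.3
```

```bash
cat > plan.py <<'E'
import sys, numpy as np
from scipy.spatial.transform import Rotation as R
from rig import r
x,y,z,yawdeg=map(float,sys.argv[1:5])
s=r.sense(); R0=R.from_euler("xyz",s["tcp_rot"]); R1=R.from_euler("xyz",[np.pi,0,np.radians(yawdeg)])
if np.degrees((R0.inv()*R1).magnitude())>90.5 and "keep" not in sys.argv: R1=R.from_euler("xyz",[np.pi,0,np.radians(yawdeg+180)])
d=np.array([x,y,z])-s["eef_pos"]; t=(R0.inv()*R1).as_rotvec()/np.pi
print("t=%.1f pos"%s["clock"],s["eef_pos"].round(1),"yaw %.1f"%np.degrees(s["tcp_rot"][2]),"q6 %.2f"%s["qpos"][5],"open %.2f grip %.1f"%(s["opening"],s["grasp_force"]),"F",s["contact_force"].round(1))
print("turn total",t.round(3),"| shift (after turn) total",(R1.inv().apply(d)/25).round(2),"| shift before turn",(R0.inv().apply(d)/25).round(2))
E
python3 plan.py 457 -86 200 -13.8
```

```text
t=0.1 pos [ 153.8 -605.4  252.6] yaw 14.3 q6 -0.00 open 1.00 grip 0.0 F [-0.8 -0.6 -0.5]
turn total [-0.     0.     0.156] | shift (after turn) total [  6.82 -23.07   2.11] | shift before turn [ 16.87 -17.15   2.13]
```

```bash

python3 -m inch '[[0,0,0.039,0,0,0,0],[0,0,0.039,0,0,0,0],[0,0,0.039,0,0,0,0],[0,0,0.039,0,0,0,0],[0,0,0,0.25,-0.85,0,0],[0,0,0,0.25,-0.85,0,0],[0,0,0,0.25,-0.85,0,0],[0,0,0,0.25,-0.85,0,0]]' 40
python3 -m inch '[[0,0,0,0.25,-0.85,0,0],[0,0,0,0.25,-0.85,0,0],[0,0,0,0.25,-0.85,0,0],[0,0,0,0.25,-0.85,0,0],[0,0,0,0.25,-0.85,0,0],[0,0,0,0.25,-0.85,0,0],[0,0,0,0.25,-0.85,0,0],[0,0,0,0.25,-0.85,0,0]]'
python3 -m inch '[[0,0,0,0.25,-0.85,0,0],[0,0,0,0.25,-0.85,0,0],[0,0,0,0.25,-0.85,0,0],[0,0,0,0.25,-0.85,0,0],[0,0,0,0.25,-0.85,0,0],[0,0,0,0.25,-0.85,0,0],[0,0,0,0.25,-0.85,0,0],[0,0,0,0.25,-0.85,0,0]]'
python3 -m inch '[[0,0,0,0.25,-0.85,0.5,0],[0,0,0,0.25,-0.85,0.5,0],[0,0,0,0.25,-0.85,0.5,0],[0,0,0,0.25,-0.85,0.5,0],[0,0,0,0.25,-0.85,0.1,0],[0,0,0,0.25,-0.85,0,0],[0,0,0,0.2,-0.4,0,0],[0,0,0,0,0,0,0]]'
python3 plan.py 457 -86 200 -13.8; python3 - <<'E'
from vis import *; from rig import grab_frame
f=grab_frame("wrist"); np.savez("w1.npz",**f); cv2.imwrite("pics/w1.png",f["pixels"][:,:,::-1])
f=grab_frame("top"); np.savez("t1.npz",**f)
E
```

```text
clock: 0.77
eef_pos: [198.7, -528.1, 252.8]
tcp_rot: [-3.141, 0.0, -0.242]
contact_force: [-0.3, -0.7, -0.9]
opening: 0.999
grasp_force: 0.0
clock: 1.43
eef_pos: [287.9, -374.9, 253.0]
tcp_rot: [-3.141, 0.0, -0.241]
contact_force: [0.3, 0.1, -0.1]
opening: 0.998
grasp_force: 0.0
clock: 2.1
eef_pos: [377.0, -221.8, 253.1]
tcp_rot: [-3.142, 0.0, -0.241]
contact_force: [-0.3, -0.4, 0.4]
opening: 0.997
grasp_force: 0.0
clock: 2.77
eef_pos: [452.1, -98.3, 200.7]
tcp_rot: [-3.141, -0.0, -0.239]
contact_force: [0.4, -0.4, -0.3]
opening: 1.002
grasp_force: 0.0
t=2.8 pos [452.1 -98.3 200.7] yaw -13.7 q6 1.59 open 1.00 grip 0.0 F [ 0.4 -0.4 -0.3]
turn total [-0.    -0.     0.001] | shift (after turn) total [ 0.07 -0.53  0.03] | shift before turn [ 0.07 -0.53  0.03]
```

View pics/w1.png

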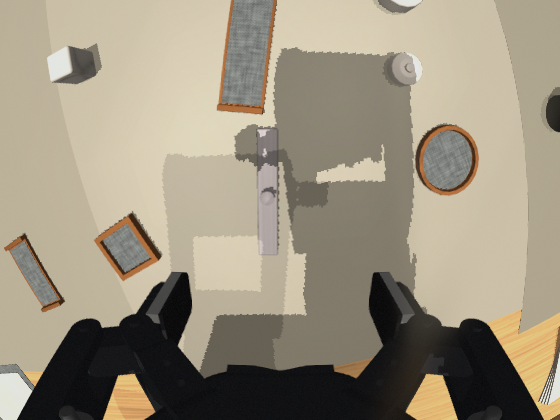

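The wrist view shows the paperweight from (267,128) to (268,254) with its knob at (267,198), and all four holders: the long rest (249,50), seal tray (128,246), ink rest (35,272) and round tray (447,160). The seal is at (72,65). I'll cast these points for a check against the top view.

```bash
python3 - <<'E'
from vis import *
f=dict(np.load("w1.npz"))
q=lambda n,p,z:print(n,ray_plane(f,p,z,True).round(1).tolist())
q("pw ends",[(267,128),(268.5,254)],12); q("knob",[(266.5,197)],26)
q("rest near end corners",[(219,105),(266,109)],12)
for n,c,w,h,z,rng in [("seal_tray",(128,246),45,45,12,None),("ink_rest",(35,272),34,52,12,None),("round_tray",(447,160),40,45,12,None)]:
    p=f["pixels"]; hsv=cv2.cvtColor(p,cv2.COLOR_RGB2HSV); m=np.zeros(p.shape[:2],np.uint8)
    sl=np.s_[c[1]-h:c[1]+h,c[0]-w:c[0]+w]; m[sl]=(hsv[sl][:,:,1]>120)*255
    cs,_=cv2.findContours(m,cv2.RETR_EXTERNAL,cv2.CHAIN_APPROX_NONE); k=max(cs,key=cv2.contourArea).reshape(-1,2)
    print(n,*rect(f,k,z,True))
E
python3 plan.py 457.5 -86 25 -13.8
```

```text
pw ends [[517.1, -102.0], [391.5, -71.6]]
knob [[455.1, -86.4]]
rest near end corners [[550.3, -63.3], [534.9, -105.5]]
seal_tray [432.8  84.7] [66.2 59.9] -74.3
ink_rest [426.4 258.6] [109.1  59.7] 9.2
round_tray [ 447.1 -280.3] [76.7 74.3] 81.3
t=2.9 pos [450.8 -99.7 200.7] yaw -13.8 q6 1.59 open 1.00 grip 0.0 F [-1.1 -1.4  0.4]
turn total [0. 0. 0.] | shift (after turn) total [ 0.13 -0.6   7.03] | shift before turn [ 0.13 -0.6   7.03]
```

```bash

python3 -m inch '[[0,0,0,0.05,-0.57,0.8,0.3],[0,0,0,0,0,1,0.3],[0,0,0,0,0,1,0.3],[0,0,0,0,0,1,0.3],[0,0,0,0,0,1,0.3],[0,0,0,0,0,1,0.3],[0,0,0,0,0,0.6,0.3],[0,0,0,0,0,0.4,0.3]]' 40
python3 plan.py 455.5 -86.3 25 -13.8
```

```text
clock: 3.53
eef_pos: [454.2, -86.9, 29.3]
tcp_rot: [3.141, 0.002, -0.242]
contact_force: [-0.0, 0.5, 0.0]
opening: 0.699
grasp_force: 0.0
t=3.5 pos [454.2 -86.9  29.3] yaw -13.9 q6 1.62 open 0.70 grip 0.0 F [-0.   0.5  0. ]
turn total [ 0.     0.001 -0.   ] | shift (after turn) total [ 0.04 -0.04  0.17] | shift before turn [ 0.04 -0.04  0.17]
```

```bash

python3 -m inch '[[0,0,0,0,0,0.18,0.4],[0,0,0,0,0,0,1],[0,0,0,0,0,0,1],[0,0,0,0,0,0,1],[0,0,0,0,0,0,1],[0,0,0,0,0,0,1],[0,0,0,0,0,0,1],[0,0,0,0,0,0,1]]' 60
python3 -m inch '[[0,0,0,0,0,0,1],[0,0,0,0,0,-0.3,1],[0,0,0,0,0,-0.5,1],[0,0,0,0,0,-0.5,1],[0,0,0,0,0,-0.5,1],[0,0,0,0,0,0,1],[0,0,0,0,0,0,1]]'
python3 plan.py 617.5 -109.5 60 -20
```

```text
clock: 4.2
eef_pos: [456.2, -86.3, 27.4]
tcp_rot: [3.141, -0.002, -0.241]
contact_force: [-1.8, -1.9, 6.7]
opening: 0.21
grasp_force: 59.5
clock: 4.78
eef_pos: [456.2, -86.1, 72.1]
tcp_rot: [-3.141, -0.002, -0.241]
contact_force: [-0.3, -0.6, -2.6]
opening: 0.209
grasp_force: 59.2
t=4.8 pos [456.2 -86.1  72.1] yaw -13.8 q6 1.62 open 0.21 grip 59.2 F [-0.3 -0.6 -2.6]
turn total [-0.    -0.001  0.034] | shift (after turn) total [ 6.38 -1.33  0.49] | shift before turn [ 6.49 -0.63  0.5 ]
```

```bash

python3 -m inch '[[0,0,0.034,0,0,0,1],[0,0,0,0.9,-0.2,0.05,1],[0,0,0,0.9,-0.2,0.05,1],[0,0,0,0.9,-0.2,0.05,1],[0,0,0,0.9,-0.2,0.05,1],[0,0,0,0.9,-0.2,0.05,1],[0,0,0,0.9,-0.2,0.05,1],[0,0,0,0.9,-0.13,0.05,1]]'
python3 -m inch '[[0,0,0,0.08,0,0.05,1],[0,0,0,0,0,0,1]]'
python3 plan.py 617.5 -109.5 60 -20; python3 - <<'E'
from vis import *; from rig import grab_frame
f=grab_frame("wrist"); np.savez("w2.npz",**f); cv2.imwrite("pics/w2.png",f["pixels"][:,:,::-1])
E
```

```text
clock: 5.45
eef_pos: [615.4, -108.3, 61.3]
tcp_rot: [3.141, 0.002, -0.348]
contact_force: [0.3, 0.2, -2.8]
opening: 0.209
grasp_force: 59.2
clock: 5.62
eef_pos: [617.2, -109.2, 60.0]
tcp_rot: [3.141, 0.001, -0.348]
contact_force: [-0.9, -0.1, -2.9]
opening: 0.208
grasp_force: 59.2
t=5.6 pos [ 617.2 -109.2   60. ] yaw -19.9 q6 1.74 open 0.21 grip 59.2 F [-0.9 -0.1 -2.9]
turn total [0. 0. 0.] | shift (after turn) total [ 0.01  0.01 -0.  ] | shift before turn [ 0.01  0.01 -0.  ]
```

View pics/w2.png

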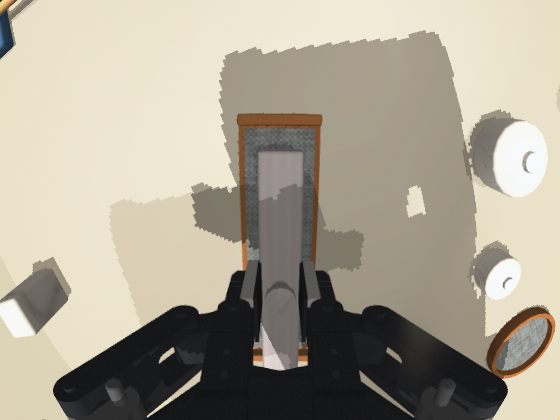

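The bar (x 259–303, far end row 153) lies parallel inside the rest, whose far lip is at (238–321, 117). I'll check the centring numerically, along with the dropper at (513,158) and the seal at (30,305).

```bash
python3 - <<'E'
from vis import *
f=dict(np.load("w2.npz"))
q=lambda p,z:ray_plane(f,p,z,True)
u=np.array([np.cos(np.radians(-20)),np.sin(np.radians(-20))])
a=q([(238,115.5),(321,116)],12); b=q([(259,153),(302,152)],44.6)
print(a,b); print("rest c",a.mean(0)-81*u,"bar c",b.mean(0)-65*u)
k=blob(f["pixels"],(513,158),50,50,60); print("dropper top stub",q([(531,161)],40))
E
```

```text
[[ 697.15721902 -115.84990546]
 [ 682.35464329 -155.84696044]] [[ 678.03936392 -122.49197272]
 [ 672.28301525 -139.61883195]]
rest c [ 613.64082887 -108.14480134] bar c [ 614.08116924 -108.82409302]
dropper top stub [[ 630.23921161 -259.80790346]]
```

```bash

python3 -m inch '[[0,0,0,0,0,0.5,1],[0,0,0,0,0,0.4,1],[0,0,0,0,0,0.1,1],[0,0,0,0,0,0.06,1],[0,0,0,0,0,0.04,1],[0,0,0,0,0,0,1]]'
python3 plan.py 617.5 -109.5 32 -20
```

```text
clock: 6.17
eef_pos: [616.7, -109.1, 33.7]
tcp_rot: [3.142, 0.0, -0.348]
contact_force: [1.0, -0.5, -2.3]
opening: 0.208
grasp_force: 59.2
t=6.2 pos [ 616.7 -109.1   33.7] yaw -19.9 q6 1.74 open 0.21 grip 59.2 F [ 1.  -0.5 -2.3]
turn total [0. 0. 0.] | shift (after turn) total [0.03 0.   0.07] | shift before turn [0.03 0.   0.07]
```

```bash

python3 -m inch '[[0,0,0,0,0,0.04,1],[0,0,0,0,0,0.04,1],[0,0,0,0,0,0,1],[0,0,0,0,0,0,0.6],[0,0,0,0,0,0,0.6],[0,0,0,0,0,0,0.5],[0,0,0,0,0,0,0.4],[0,0,0,0,0,0,0.4]]'
python3 -m inch '[[0,0,0,0,0,-0.4,0.4],[0,0,0,0,0,-0.9,0.4],[0,0,0,0,0,-0.9,0.3],[0,0,0,0,0,-0.9,0],[0,0,0,0,0,-0.9,0],[0,0,0,0,0,0,0]]'
python3 plan.py 627 -257 110 -45
```

```text
clock: 6.83
eef_pos: [617.0, -109.2, 31.8]
tcp_rot: [-3.142, -0.0, -0.348]
contact_force: [-0.1, -0.4, 0.7]
opening: 0.597
grasp_force: 0.0
clock: 7.33
eef_pos: [619.5, -109.7, 137.1]
tcp_rot: [-3.14, -0.007, -0.348]
contact_force: [1.9, -1.0, 0.4]
opening: 1.002
grasp_force: 0.0
t=7.3 pos [ 619.5 -109.7  137.1] yaw -19.9 q6 1.74 open 1.00 grip 0.0 F [ 1.9 -1.   0.4]
turn total [-0.001 -0.002  0.139] | shift (after turn) total [4.38 3.96 1.08] | shift before turn [2.28 5.44 1.09]
```

```bash

python3 -m inch '[[0,0,0.035,0,0,0,0],[0,0,0.035,0,0,0,0],[0,0,0.035,0,0,0,0],[0,0,0.034,0,0,0,0],[0,0,0,0.73,0.66,0,0],[0,0,0,0.73,0.66,0,0],[0,0,0,0.73,0.66,0,0],[0,0,0,0.73,0.66,0,0]]'
python3 -m inch '[[0,0,0,0.73,0.66,0,0],[0,0,0,0.73,0.66,0,0],[0,0,0,0,0,0,0],[0,0,0,0,0,0,0]]'
python3 plan.py 627 -257 110 -45; python3 - <<'E'
from vis import *; from rig import grab_frame
f=grab_frame("wrist"); np.savez("w3.npz",**f); cv2.imwrite("pics/w3.png",f["pixels"][:,:,::-1])
E
```

```text
clock: 8.0
eef_pos: [621.8, -208.3, 132.1]
tcp_rot: [-3.142, -0.0, -0.784]
contact_force: [-0.3, 0.2, -0.5]
opening: 0.997
grasp_force: 0.0
clock: 8.33
eef_pos: [624.1, -257.8, 131.8]
tcp_rot: [-3.142, -0.0, -0.787]
contact_force: [-0.2, -0.5, 0.5]
opening: 1.002
grasp_force: 0.0
t=8.3 pos [ 624.1 -257.8  131.8] yaw -45.1 q6 1.96 open 1.00 grip 0.0 F [-0.2 -0.5  0.5]
turn total [-0. -0. -0.] | shift (after turn) total [ 0.06 -0.1   0.87] | shift before turn [ 0.06 -0.1   0.87]
```

View pics/w3.png

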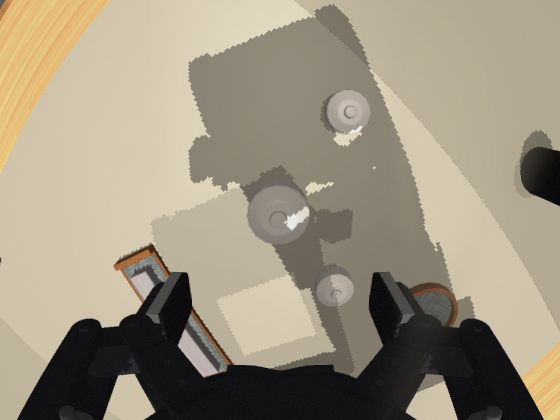

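The dropper's outline is centred at (279,213), with its stub at (278,219). The decoys are at (348,112) and (335,287), and the paperweight lies in its rest at the lower left.

```bash
python3 - <<'E'
from vis import *
f=dict(np.load("w3.npz"))
q=lambda p,z:ray_plane(f,p,z,True).round(1)
print(q([(279,213.5),(248,213),(310,213)],28),q([(278,219)],40)); print("decoys",q([(348,112),(335,289)],22))
E
python3 plan.py 626 -257.5 31 -45
```

```text
[[ 629.1 -262.4]
 [ 645.3 -246.7]
 [ 613.4 -278.6]] [[ 629.4 -261.8]]
decoys [[ 646.4 -349. ]
 [ 548.4 -247.2]]
t=8.4 pos [ 624.  -256.7  131.7] yaw -45.0 q6 1.96 open 1.00 grip 0.0 F [-1.3  0.4 -0.6]
turn total [-0.  0. -0.] | shift (after turn) total [ 0.08 -0.03  4.03] | shift before turn [ 0.08 -0.03  4.03]
```

```bash

python3 -m inch '[[0,0,0,0.18,-0.02,0.6,0],[0,0,0,0,0,0.9,0],[0,0,0,0,0,0.9,0],[0,0,0,0,0,0.9,0],[0,0,0,0,0,0.5,0],[0,0,0,0,0,0.2,0.3],[0,0,0,0,0,0,0.4],[0,0,0,0,0,0,1]]' 30
python3 -m inch '[[0,0,0,0,0,0,1],[0,0,0,0,0,0,1],[0,0,0,0,0,0,1],[0,0,0,0,0,0,1]]'
python3 plan.py 447.2 -280 75 -45
```

```text
clock: 9.05
eef_pos: [628.4, -259.2, 32.2]
tcp_rot: [-3.141, -0.0, -0.784]
contact_force: [0.5, 0.4, 0.2]
opening: 0.608
grasp_force: 0.0
clock: 9.38
eef_pos: [628.6, -259.7, 32.9]
tcp_rot: [-3.141, -0.002, -0.785]
contact_force: [-0.1, 0.0, 5.4]
opening: 0.521
grasp_force: 31.1
t=9.4 pos [ 628.6 -259.7   32.9] yaw -45.0 q6 1.96 open 0.52 grip 31.1 F [-0.1  0.   5.4]
turn total [-0.    -0.001  0.   ] | shift (after turn) total [-4.56  5.7  -1.68] | shift before turn [-4.56  5.7  -1.69]
```

```bash

python3 -m inch '[[0,0,0,0,0,-0.3,1],[0,0,0,0,0,-0.7,1],[0,0,0,0,0,-0.8,1],[0,0,0,0,0,-0.8,1],[0,0,0,0,0,-0.4,1],[0,0,0,-0.3,0.4,0,1],[0,0,0,-0.6,0.7,0,1],[0,0,0,-0.6,0.7,0,1]]'
python3 -m inch '[[0,0,0,-0.6,0.75,0,1],[0,0,0,-0.6,0.75,0,1],[0,0,0,-0.6,0.75,0,1],[0,0,0,-0.6,0.75,0,1],[0,0,0,-0.5,0.7,0,1],[0,0,0,-0.16,0.2,0.4,1],[0,0,0,0,0,0.6,1],[0,0,0,0,0,0,1]]'
python3 plan.py 447.2 -280 75 -45; python3 - <<'E'
from vis import *; from rig import grab_frame
f=grab_frame("wrist"); np.savez("w4.npz",**f); cv2.imwrite("pics/w4.png",f["pixels"][:,:,::-1])
E
```

```text
clock: 10.05
eef_pos: [569.2, -264.7, 107.1]
tcp_rot: [-3.141, -0.001, -0.784]
contact_force: [-0.2, -1.1, -0.7]
opening: 0.522
grasp_force: 30.9
clock: 10.72
eef_pos: [444.8, -279.1, 80.2]
tcp_rot: [3.141, 0.003, -0.786]
contact_force: [-0.9, 0.2, -1.5]
opening: 0.529
grasp_force: 31.0
t=10.7 pos [ 444.8 -279.1   80.2] yaw -45.0 q6 1.79 open 0.53 grip 31.0 F [-0.9  0.2 -1.5]
turn total [ 0.     0.001 -0.   ] | shift (after turn) total [ 0.09 -0.04  0.21] | shift before turn [ 0.09 -0.04  0.21]
```

View pics/w4.png

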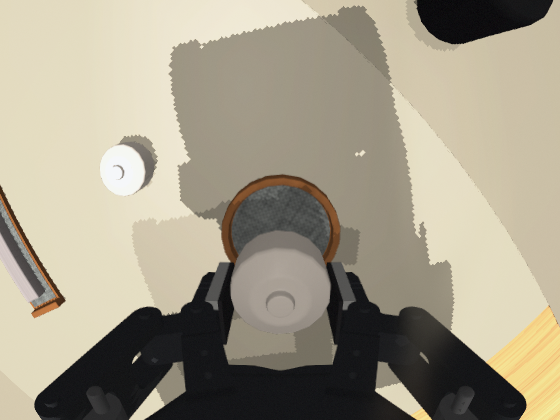

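The dropper is held upright over the tray, with its stub at (281,304). The tray rim is visible: far edge at (281,176), sides at (222,230) and (340,230).

```bash
python3 - <<'E'
from vis import *
f=dict(np.load("w4.npz"))
q=lambda p,z:ray_plane(f,p,z,True)
print("stub",q([(281,303)],87.5)); u=np.array([.707,-.707])
p=q([(281,175.5)],12); print("tray c from far rim",p-38*u,"sides",q([(222,230),(340,230)],12))
print("body far edge->c",q([(281,232)],76)-23*u)
E
```

```text
stub [[ 446.62927173 -282.33001521]]
tray c from far rim [[ 446.53439961 -282.5267706 ]] sides [[ 475.19875581 -258.81834171]
 [ 422.73775861 -311.23432715]]
body far edge->c [[ 449.61018977 -285.31983636]]
```

```bash

python3 -m inch '[[0,0,0,0,0,0.5,1],[0,0,0,0,0,0.6,1],[0,0,0,0,0,0.4,1],[0,0,0,0,0,0.1,1],[0,0,0,0,0,0.04,1],[0,0,0,0,0,0.04,1],[0,0,0,0,0,0,1]]'
python3 plan.py 447.2 -280 37.5 -45
```

```text
clock: 11.35
eef_pos: [446.9, -279.9, 40.2]
tcp_rot: [-3.141, -0.001, -0.785]
contact_force: [0.1, 0.1, -0.5]
opening: 0.525
grasp_force: 31.0
t=11.3 pos [ 446.9 -279.9   40.2] yaw -45.0 q6 1.79 open 0.52 grip 31.0 F [ 0.1  0.1 -0.5]
turn total [-0. -0.  0.] | shift (after turn) total [ 0.01 -0.    0.11] | shift before turn [ 0.01 -0.    0.11]
```

```bash

python3 -m inch '[[0,0,0,0,0,0.04,1],[0,0,0,0,0,0.04,1],[0,0,0,0,0,0.04,1],[0,0,0,0,0,0,1]]'
```

```text
clock: 11.68
eef_pos: [446.9, -279.9, 37.9]
tcp_rot: [-3.141, -0.001, -0.785]
contact_force: [-2.2, 2.4, 11.1]
opening: 0.521
grasp_force: 32.0
```

```bash

python3 -m inch '[[0,0,0,0,0,0,0.4],[0,0,0,0,0,0,0.3],[0,0,0,0,0,0,0.1],[0,0,0,0,0,0,0],[0,0,0,0,0,0,0],[0,0,0,0,0,-0.5,0],[0,0,0,0,0,-0.9,0],[0,0,0,0,0,-0.9,0]]'
python3 -m inch '[[0,0,0,0,0,-0.9,0],[0,0,0,0,0,-0.9,0],[0,0,0,0,0,-0.9,0],[0,0,0,0,0,-0.3,0],[0,0,0,0,0,0,0]]'
python3 plan.py 610 60 170 16; python3 - <<'E'
from vis import *
f=dict(np.load("w2.npz")); print("seal top corners check",ray_plane(f,[(16,318)],50,True))
E
```

```text
clock: 12.35
eef_pos: [445.8, -279.3, 94.1]
tcp_rot: [3.141, 0.002, -0.785]
contact_force: [0.6, -0.1, 0.4]
opening: 1.002
grasp_force: 0.0
clock: 12.77
eef_pos: [447.6, -280.4, 171.0]
tcp_rot: [-3.141, -0.004, -0.785]
contact_force: [0.0, -0.4, -0.4]
opening: 1.001
grasp_force: 0.0
t=12.8 pos [ 447.6 -280.4  171. ] yaw -45.0 q6 1.79 open 1.00 grip 0.0 F [ 0.  -0.4 -0.4]
turn total [ 0.    -0.001 -0.339] | shift (after turn) total [ 10.   -11.3    0.04] | shift before turn [ -5.03 -14.22   0.04]
seal top corners check [[642.78797645  69.75579762]]
```

```bash

python3 -m inch '[[0,0,-0.038,0,0,0,0],[0,0,-0.038,0,0,0,0],[0,0,-0.038,0,0,0,0],[0,0,-0.038,0,0,0,0],[0,0,-0.038,0,0,0,0],[0,0,-0.038,0,0,0,0],[0,0,-0.038,0,0,0,0],[0,0,-0.038,0,0,0,0]]'
python3 -m inch '[[0,0,-0.035,0,0,0,0],[0,0,0,0.67,-0.75,0,0],[0,0,0,0.67,-0.75,0,0],[0,0,0,0.67,-0.75,0,0],[0,0,0,0.67,-0.75,0,0],[0,0,0,0.67,-0.75,0,0],[0,0,0,0.67,-0.75,0,0],[0,0,0,0.67,-0.75,0,0]]'
python3 -m inch '[[0,0,0,0.67,-0.75,0,0],[0,0,0,0.67,-0.75,0,0],[0,0,0,0.67,-0.75,0,0],[0,0,0,0.67,-0.75,0,0],[0,0,0,0.67,-0.75,0,0],[0,0,0,0.67,-0.75,0,0],[0,0,0,0.6,-0.7,0,0],[0,0,0,0,0,0,0]]'
python3 plan.py 610 60 170 16; python3 - <<'E'
from vis import *; from rig import grab_frame
f=grab_frame("wrist"); np.savez("w5.npz",**f); cv2.imwrite("pics/w5.png",f["pixels"][:,:,::-1])
E
```

```text
clock: 13.43
eef_pos: [445.8, -279.2, 167.5]
tcp_rot: [-3.14, 0.002, 0.176]
contact_force: [0.7, -0.1, 0.2]
opening: 1.002
grasp_force: 0.0
clock: 14.1
eef_pos: [522.5, -119.8, 167.5]
tcp_rot: [-3.14, 0.002, 0.28]
contact_force: [0.2, -0.0, 0.4]
opening: 0.998
grasp_force: 0.0
clock: 14.77
eef_pos: [598.9, 39.0, 167.5]
tcp_rot: [-3.14, 0.0, 0.282]
contact_force: [-0.4, 0.7, -0.5]
opening: 1.003
grasp_force: 0.0
t=14.8 pos [598.9  39.  167.5] yaw 16.2 q6 1.35 open 1.00 grip 0.0 F [-0.4  0.7 -0.5]
turn total [-0.     0.     0.001] | shift (after turn) total [ 0.66 -0.69 -0.1 ] | shift before turn [ 0.66 -0.68 -0.1 ]
```

View pics/w5.png

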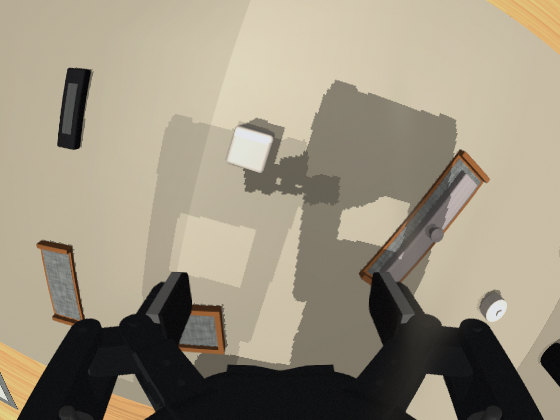

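The seal's white top is at (249,148), turned about 15° from the tool. The ink stick is at (73,108), the ink rest at (62,283), and the paperweight lies in its rest with its knob at (436,234).

```bash
python3 - <<'E'
from vis import *
f=dict(np.load("w5.npz")); g=f["pixels"].min(2).astype(float); m=np.zeros(g.shape,np.uint8)
m[115:185,215:285]=(g[115:185,215:285]>205)
k=max(cv2.findContours(m,0,cv2.CHAIN_APPROX_NONE)[0],key=cv2.contourArea).reshape(-1,2)
print("seal",cv2.minAreaRect(k),*rect(f,k,50,True))
h=f["pixels"].max(2); m[:]=0; m[60:155,50:100]=h[60:155,50:100]<90
k=max(cv2.findContours(m,0,cv2.CHAIN_APPROX_NONE)[0],key=cv2.contourArea).reshape(-1,2)
print("ink",*rect(f,k,10,True)); print("knob",ray_plane(f,[(436,233)],31,True))
E
```

```text
seal ((248.71104431152344, 148.46331787109375), (36.49318313598633, 34.960662841796875), 16.699241638183594) [642.4  75.3] [26.8 26.1] 88.8
ink [635.3 259.1] [80.  30.6] 2.4
knob [[ 616.8884754  -105.65976167]]
```

```bash

python3 -m inch '[[0,0,0.032,0,0,0,0],[0,0,0.032,0,0,0,0],[0,0,0.032,0,0,0,0],[0,0,0,0,0,0,0]]'
python3 plan.py 641 74 36 -1
```

```text
clock: 15.15
eef_pos: [596.9, 34.8, 167.9]
tcp_rot: [3.141, 0.002, -0.026]
contact_force: [0.7, -0.2, 0.5]
opening: 1.002
grasp_force: 0.0
t=15.2 pos [596.9  34.8 167.9] yaw -1.5 q6 1.65 open 1.00 grip 0.0 F [ 0.7 -0.2  0.5]
turn total [ 0.     0.001 -0.003] | shift (after turn) total [ 1.74 -1.6   5.28] | shift before turn [ 1.73 -1.62  5.27]
```

```bash

python3 -m inch '[[0,0,0,0.6,-0.6,0,0],[0,0,0,0.7,-0.6,0,0],[0,0,0,0.44,-0.4,0.3,0],[0,0,0,0,0,0.9,0],[0,0,0,0,0,0.9,0],[0,0,0,0,0,0.9,0],[0,0,0,0,0,0.9,0],[0,0,0,0,0,0.9,0]]' 40
python3 -m inch '[[0,0,0,0,0,0.45,0.2],[0,0,0,0,0,0,0.4],[0,0,0,0,0,0,0.5],[0,0,0,0,0,0,1],[0,0,0,0,0,0,1],[0,0,0,0,0,0,1],[0,0,0,0,0,0,1],[0,0,0,0,0,0,1]]'
python3 plan.py 433.2 86.5 100 16
```

```text
clock: 15.82
eef_pos: [641.4, 73.9, 47.4]
tcp_rot: [3.141, 0.001, -0.018]
contact_force: [0.8, 0.0, 0.7]
opening: 0.995
grasp_force: 0.0
clock: 16.48
eef_pos: [643.3, 74.8, 39.5]
tcp_rot: [-3.141, -0.002, -0.021]
contact_force: [-0.5, -1.1, 7.6]
opening: 0.343
grasp_force: 40.8
t=16.5 pos [643.3  74.8  39.5] yaw -1.2 q6 1.71 open 0.34 grip 40.8 F [-0.5 -1.1  7.6]
turn total [ 0.    -0.001 -0.096] | shift (after turn) total [-7.95 -2.77 -2.42] | shift before turn [-8.41 -0.29 -2.44]
```

```bash

python3 -m inch '[[0,0,0,0,0,-0.3,1],[0,0,0,0,0,-0.7,1],[0,0,0,0,0,-0.7,1],[0,0,-0.032,0,0,-0.4,1],[0,0,-0.032,0,0,0,1],[0,0,-0.032,0,0,0,1],[0,0,0,-0.4,-0.15,0,1],[0,0,0,-0.8,-0.28,0,1]]'
python3 -m inch '[[0,0,0,-0.8,-0.28,0,1],[0,0,0,-0.8,-0.28,0,1],[0,0,0,-0.8,-0.28,0,1],[0,0,0,-0.8,-0.28,0,1],[0,0,0,-0.8,-0.28,0,1],[0,0,0,-0.8,-0.28,0,1],[0,0,0,-0.8,-0.28,0,1],[0,0,0,-0.8,-0.28,0,1]]'
python3 -m inch '[[0,0,0,-0.4,-0.14,0,1],[0,0,0,0,0,0,1],[0,0,0,0,0,0,1]]'
python3 plan.py 433.2 86.5 75 16; python3 - <<'E'
from vis import *; from rig import grab_frame
f=grab_frame("wrist"); np.savez("w6.npz",**f); cv2.imwrite("pics/w6.png",f["pixels"][:,:,::-1])
E
```

```text
clock: 17.15
eef_pos: [611.5, 76.9, 91.1]
tcp_rot: [3.141, -0.002, 0.277]
contact_force: [0.3, -0.2, -0.7]
opening: 0.347
grasp_force: 39.8
clock: 17.82
eef_pos: [439.1, 86.3, 90.7]
tcp_rot: [-3.141, 0.001, 0.276]
contact_force: [0.2, 0.3, -1.5]
opening: 0.345
grasp_force: 39.8
clock: 18.07
eef_pos: [431.0, 87.1, 90.9]
tcp_rot: [3.141, -0.001, 0.279]
contact_force: [1.2, 0.7, 0.1]
opening: 0.347
grasp_force: 39.8
t=18.1 pos [431.   87.1  90.9] yaw 16.0 q6 1.49 open 0.35 grip 39.8 F [1.2 0.7 0.1]
turn total [ 0. -0.  0.] | shift (after turn) total [0.08 0.05 0.64] | shift before turn [0.08 0.05 0.64]
```

View pics/w6.png

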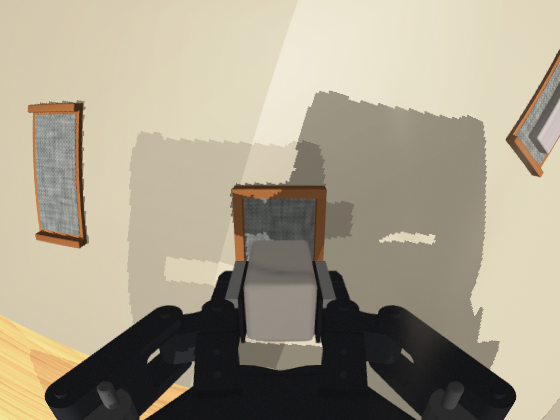

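The tray's far edge spans (232–326, 187). The seal's lower far edge is at about (248–313, 241). I'll compute the centring.

```bash
python3 - <<'E'
from vis import *
f=dict(np.load("w6.npz"))
q=lambda p,z:ray_plane(f,p,z,True)
u=np.array([np.cos(np.radians(16)),np.sin(np.radians(16))])
a=q([(232,186.5),(326,186.5)],12); b=q([(248,241),(313,241)],51.4)
print("tray",a,a.mean(0)-30*u,"seal",b,b.mean(0)-15*u)
k=blob(f["pixels"],(58,175),45,85,30); print("ink_rest",*rect(f,k,10,True))
E
```

```text
tray [[453.87785557 124.97334568]
 [470.30750578  67.64631309]] [433.2548298   88.04070871] seal [[437.49382554 106.42075568]
 [447.0912098   72.94468405]] [427.87359223  85.54815952]
ink_rest [426.1 261.8] [112.9  58.3] 9.2
```

```bash

python3 -m inch '[[0,0,0,0.14,0.02,0.4,1],[0,0,0,0,0,0.7,1],[0,0,0,0,0,0.45,1],[0,0,0,0,0,0.1,1],[0,0,0,0,0,0.04,1],[0,0,0,0,0,0.04,1],[0,0,0,0,0,0,1]]'
python3 plan.py 433.2 86.5 45.5 16
```

```text
clock: 18.7
eef_pos: [434.8, 87.5, 47.4]
tcp_rot: [3.142, -0.001, 0.28]
contact_force: [-0.2, 0.6, 0.1]
opening: 0.344
grasp_force: 39.9
t=18.7 pos [434.8  87.5  47.4] yaw 16.0 q6 1.49 open 0.34 grip 39.9 F [-0.2  0.6  0.1]
turn total [ 0. -0.  0.] | shift (after turn) total [-0.07  0.02  0.08] | shift before turn [-0.07  0.02  0.08]
```

```bash

python3 -m inch '[[0,0,0,0,0,0.04,1],[0,0,0,0,0,0.03,1],[0,0,0,0,0,0.03,1],[0,0,0,0,0,0,1]]'
```

```text
clock: 19.03
eef_pos: [434.6, 87.5, 45.5]
tcp_rot: [3.141, -0.001, 0.28]
contact_force: [-1.7, 0.5, 8.6]
opening: 0.349
grasp_force: 41.0
```

Contact with the tray floor. Release, lift and go to the ink stick.

```bash

python3 -m inch '[[0,0,0,0,0,0,0.6],[0,0,0,0,0,0,0.5],[0,0,0,0,0,0,0.3],[0,0,0,0,0,0,0.1],[0,0,0,0,0,0,0],[0,0,0,0,0,-0.4,0],[0,0,0,0,0,-0.8,0],[0,0,0,0,0,-0.8,0]]'
python3 -m inch '[[0,0,0,0,0,-0.9,0],[0,0,0,0,0,-0.9,0],[0,0,0,0,0,-0.9,0],[0,0,0,0,0,-0.3,0],[0,0,0,0,0,0,0]]'
python3 plan.py 636 260 150 2.5
```

```text
clock: 19.7
eef_pos: [433.5, 87.3, 95.4]
tcp_rot: [-3.141, 0.002, 0.28]
contact_force: [0.6, 0.9, -0.0]
opening: 1.002
grasp_force: 0.0
clock: 20.12
eef_pos: [435.4, 87.7, 172.0]
tcp_rot: [3.141, -0.004, 0.28]
contact_force: [-1.4, 0.3, 0.1]
opening: 1.001
grasp_force: 0.0
t=20.1 pos [435.4  87.7 172. ] yaw 16.1 q6 1.49 open 1.00 grip 0.0 F [-1.4  0.3  0.1]
turn total [-0.    -0.001  0.075] | shift (after turn) total [ 8.32 -6.53  0.88] | shift before turn [ 9.61 -4.4   0.92]
```

```bash

python3 -m inch '[[0,0,0.038,0,0,0,0],[0,0,0.037,0,0,0,0],[0,0,0,0.8,-0.63,0.05,0],[0,0,0,0.8,-0.63,0.05,0],[0,0,0,0.8,-0.63,0.05,0],[0,0,0,0.8,-0.63,0.05,0],[0,0,0,0.8,-0.63,0.05,0],[0,0,0,0.8,-0.63,0.05,0]]'
python3 -m inch '[[0,0,0,0.8,-0.63,0.1,0],[0,0,0,0.8,-0.63,0.1,0],[0,0,0,0.8,-0.63,0.1,0],[0,0,0,0.4,-0.3,0.1,0],[0,0,0,0,0,0,0],[0,0,0,0,0,0,0]]'
python3 plan.py 636 260 25 2.5; python3 - <<'E'
from vis import *; from rig import grab_frame
f=grab_frame("wrist"); np.savez("w7.npz",**f); cv2.imwrite("pics/w7.png",f["pixels"][:,:,::-1])
E
```

```text
clock: 20.78
eef_pos: [549.9, 187.8, 160.6]
tcp_rot: [3.141, 0.002, 0.045]
contact_force: [-0.2, -0.0, -0.2]
opening: 0.998
grasp_force: 0.0
clock: 21.28
eef_pos: [616.4, 244.8, 150.4]
tcp_rot: [3.141, 0.003, 0.045]
contact_force: [-0.4, 0.3, 0.1]
opening: 0.997
grasp_force: 0.0
t=21.3 pos [616.4 244.8 150.4] yaw 2.6 q6 1.90 open 1.00 grip 0.0 F [-0.4  0.3  0.1]
turn total [0.    0.001 0.   ] | shift (after turn) total [ 0.81 -0.57  5.01] | shift before turn [ 0.83 -0.58  5.01]
```

View pics/w7.png

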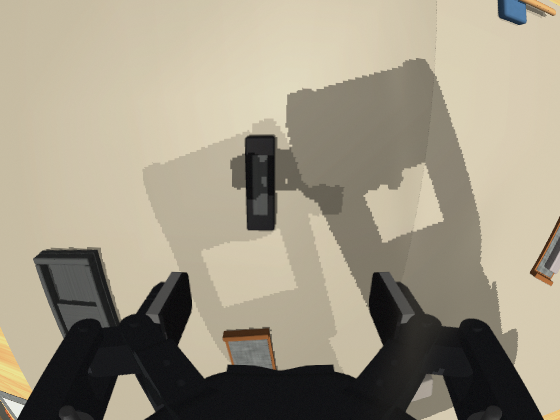

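The ink stick spans (246–275, 135–230), parallel to the tool.

```bash
python3 - <<'E'
from vis import *
f=dict(np.load("w7.npz")); a=ray_plane(f,[(261,136),(261,230),(246,182),(275,182)],11,True); print(a,a[:2].mean(0),a[2:].mean(0))
E
python3 plan.py 636 260 25 2.5
```

```text
[[675.04981262 261.99175748]
 [595.46222146 259.56298209]
 [636.9071996  273.06306938]
 [637.8805066  249.28589622]] [635.25601704 260.77736978] [637.3938531 261.1744828]
t=21.3 pos [616.  244.4 150.8] yaw 2.6 q6 1.90 open 1.00 grip 0.0 F [-0.7 -0.7 -0.9]
turn total [0.    0.001 0.   ] | shift (after turn) total [ 0.82 -0.59  5.03] | shift before turn [ 0.84 -0.59  5.03]
```

```bash

python3 -m inch '[[0,0,0,0.4,-0.3,0.3,0.2],[0,0,0,0.4,-0.32,0.7,0.3],[0,0,0,0,0,0.9,0.3],[0,0,0,0,0,0.9,0.3],[0,0,0,0,0,0.9,0.3],[0,0,0,0,0,0.7,0.3],[0,0,0,0,0,0.4,0.3],[0,0,0,0,0,0.14,0.4]]' 30
python3 -m inch '[[0,0,0,0,0,0,0.5],[0,0,0,0,0,0,1],[0,0,0,0,0,0,1],[0,0,0,0,0,0,1],[0,0,0,0,0,0,1],[0,0,0,0,0,0,1]]'
python3 plan.py 426.8 261.8 70 9.2
```

```text
clock: 22.0
eef_pos: [635.4, 260.7, 26.7]
tcp_rot: [3.141, 0.003, 0.044]
contact_force: [-0.5, -0.2, -0.3]
opening: 0.602
grasp_force: 0.0
clock: 22.5
eef_pos: [637.5, 261.8, 30.2]
tcp_rot: [-3.141, -0.002, 0.045]
contact_force: [-0.7, -0.9, 7.8]
opening: 0.265
grasp_force: 30.1
t=22.5 pos [637.5 261.8  30.2] yaw 2.6 q6 1.91 open 0.26 grip 30.1 F [-0.7 -0.9  7.8]
turn total [-0.    -0.001 -0.037] | shift (after turn) total [-8.32 -1.35 -1.59] | shift before turn [-8.42 -0.38 -1.61]
```

```bash

python3 -m inch '[[0,0,0,0,0,-0.3,1],[0,0,0,0,0,-0.7,1],[0,0,-0.037,0,0,-0.5,1],[0,0,0,-0.5,-0.08,0,1],[0,0,0,-0.8,-0.13,0,1],[0,0,0,-0.8,-0.13,0,1],[0,0,0,-0.8,-0.13,0,1],[0,0,0,-0.8,-0.13,0,1]]'
python3 -m inch '[[0,0,0,-0.8,-0.13,0,1],[0,0,0,-0.8,-0.13,0,1],[0,0,0,-0.8,-0.13,0,1],[0,0,0,-0.8,-0.13,0,1],[0,0,0,-0.8,-0.13,0,1],[0,0,0,-0.5,-0.08,0,1],[0,0,0,0,0,0,1],[0,0,0,0,0,0,1]]'
python3 plan.py 426.8 261.8 70 9.2; python3 - <<'E'
from vis import *; from rig import grab_frame
f=grab_frame("wrist"); np.savez("w8.npz",**f); cv2.imwrite("pics/w8.png",f["pixels"][:,:,::-1])
E
```

```text
clock: 23.17
eef_pos: [541.9, 261.3, 66.8]
tcp_rot: [-3.142, -0.0, 0.161]
contact_force: [-0.2, 0.2, 0.0]
opening: 0.27
grasp_force: 29.5
clock: 23.83
eef_pos: [429.2, 261.7, 66.8]
tcp_rot: [-3.141, -0.001, 0.162]
contact_force: [0.9, 0.3, -0.8]
opening: 0.265
grasp_force: 29.5
t=23.8 pos [429.2 261.7  66.8] yaw 9.3 q6 1.95 open 0.27 grip 29.5 F [ 0.9  0.3 -0.8]
turn total [-0. -0.  0.] | shift (after turn) total [-0.1  -0.02 -0.13] | shift before turn [-0.1  -0.02 -0.13]
```

View pics/w8.png

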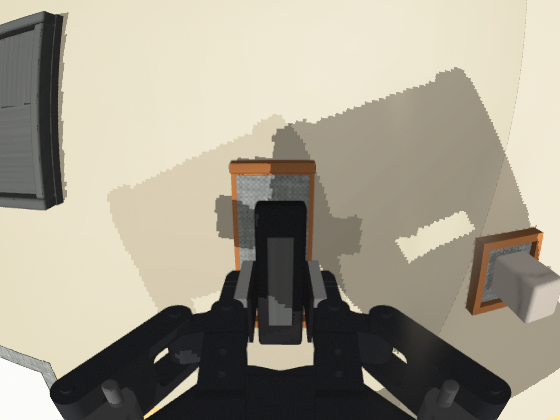

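The ink rest's far lip is at (230–315, 161). The stick's far end is at (256–306, 202). The seal stands in its tray at right.

```bash
python3 - <<'E'
from vis import *
f=dict(np.load("w8.npz")); q=lambda p,z:ray_plane(f,p,z,True)
u=np.array([np.cos(np.radians(9.2)),np.sin(np.radians(9.2))])
a=q([(230,161),(315,161)],12); b=q([(256,202),(306,202)],42)
R=a.mean(0)-55*u; S=b.mean(0)-40*u; d=R-S
print("rest",a,R,"stick",b,S,"shift tool x,y",d@u/25,d@[u[1],-u[0]]/25)
E
```

```text
rest [[476.577325   296.82644944]
 [483.95148642 250.90098648]] [425.97191113 265.07025264] stick [[464.39604574 278.3960524 ]
 [468.15447274 255.38557079]] [426.78980864 260.49556409] shift tool x,y -0.003038785914528879 -0.1858642956939259
```

```bash

python3 -m inch '[[0,0,0,0,-0.17,0.2,1],[0,0,0,0,0,0.5,1],[0,0,0,0,0,0.35,1],[0,0,0,0,0,0.07,1],[0,0,0,0,0,0.04,1],[0,0,0,0,0,0,1]]'
python3 -m inch '[[0,0,0,0,0,0.03,1],[0,0,0,0,0,0.03,1],[0,0,0,0,0,0.03,1],[0,0,0,0,0,0,1]]'
```

```text
clock: 24.38
eef_pos: [428.4, 265.5, 36.9]
tcp_rot: [3.141, 0.001, 0.161]
contact_force: [0.3, 0.7, -0.2]
opening: 0.263
grasp_force: 29.5
clock: 24.72
eef_pos: [428.4, 265.7, 35.2]
tcp_rot: [-3.141, -0.0, 0.161]
contact_force: [0.4, -0.1, -0.2]
opening: 0.267
grasp_force: 29.5
```

```bash

python3 -m inch '[[0,0,0,0,0,0.03,1],[0,0,0,0,0,0.03,1],[0,0,0,0,0,0,1]]'
```

```text
clock: 24.97
eef_pos: [428.5, 265.7, 35.0]
tcp_rot: [-3.141, -0.0, 0.161]
contact_force: [-4.6, -2.7, 21.7]
opening: 0.266
grasp_force: 31.7
```

Contact made. Release, rise to a viewpoint over the table's middle and check all four.

```bash

python3 -m inch '[[0,0,0,0,0,-0.02,0.65],[0,0,0,0,0,0,0.6],[0,0,0,0,0,0,0.5],[0,0,0,0,0,0,0.3],[0,0,0,0,0,-0.4,0.3],[0,0,0,0,0,-0.9,0],[0,0,0,0,0,-0.9,0],[0,0,0,0,0,-0.9,0]]'
python3 -m inch '[[0,0,0,-0.4,0.4,-0.9,0],[0,0,0,-0.4,0.6,-0.9,0],[0,0,0,-0.3,0.9,-0.9,0],[0,0,0,-0.2,0.9,-0.9,0],[0,0,0,0,0.9,-0.9,0],[0,0,0,0,0.9,-0.5,0],[0,0,0,0,0.6,0,0],[0,0,0,0,0,0,0]]'
python3 -m inch '[[0,0,0,0,0.9,0,0],[0,0,0,0,0.9,0,0],[0,0,0,0,0.9,0,0],[0,0,0,0,0.6,0,0],[0,0,0,0,0,0,0],[0,0,0,0,0,0,0],[0,0,0,0,0,0,0]]'
python3 - <<'E'
from vis import *; from rig import grab_frame
for n in ("top","wrist"):
    f=grab_frame(n); np.savez(n+"9.npz",**f); cv2.imwrite(f"pics/{n}9.png",f["pixels"][:,:,::-1])
E
```

```text
clock: 25.63
eef_pos: [428.0, 265.4, 112.7]
tcp_rot: [3.141, 0.001, 0.161]
contact_force: [0.9, 0.2, 0.9]
opening: 0.996
grasp_force: 0.0
clock: 26.3
eef_pos: [417.5, 130.2, 238.1]
tcp_rot: [3.141, -0.002, 0.159]
contact_force: [-0.5, -0.4, 0.2]
opening: 1.001
grasp_force: 0.0
clock: 26.88
eef_pos: [429.9, 51.4, 236.4]
tcp_rot: [-3.141, 0.0, 0.161]
contact_force: [0.4, -0.0, -0.1]
opening: 1.003
grasp_force: 0.0
```

View pics/wrist9.png

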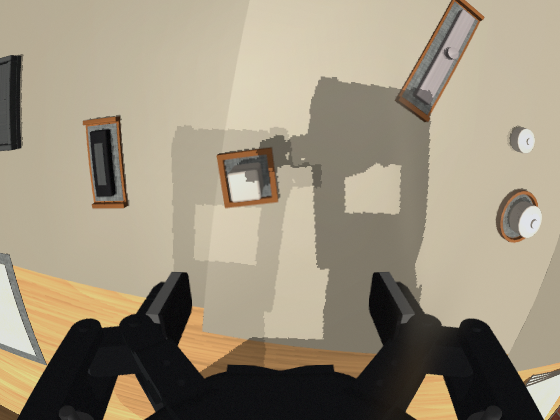

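View pics/top9.png

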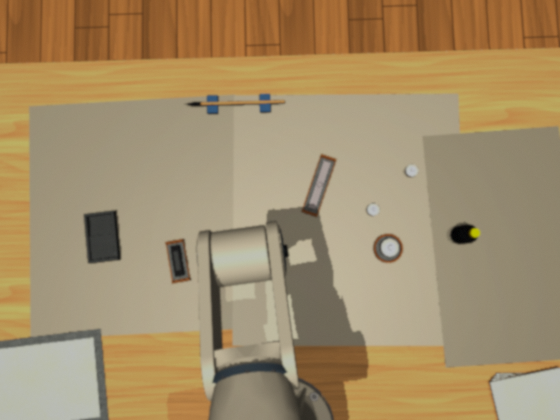

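All four are in their holders. In the wrist view the seal's top is at (246,186) in the tray (247,178), the dropper's stub is at (532,222), and the stick is at (102,161). In the top view the dropper is at (390,248), the stick at (178,261) and the weight at (320,185). Now a numeric check of the centring.

```bash
python3 - <<'E'
from vis import *
f=dict(np.load("wrist9.npz")); q=lambda p,z:ray_plane(f,p,z,True)
P=f["pixels"]; hsv=cv2.cvtColor(P,cv2.COLOR_RGB2HSV)
def msk(c,w,h,cond):
    m=np.zeros(P.shape[:2],np.uint8); s=np.s_[c[1]-h:c[1]+h,max(c[0]-w,0):c[0]+w]; m[s]=cond[s]
    return max(cv2.findContours(m,0,cv2.CHAIN_APPROX_NONE)[0],key=cv2.contourArea).reshape(-1,2)
wood=hsv[:,:,1]>120; V=P.min(2)
print("tray",*rect(f,msk((247,178),36,34,wood),12,True))
k=msk((247,185),24,26,(V>140)&(hsv[:,:,1]<60)); print(k.min(0),k.max(0)); print("seal",*rect(f,k,56,True))
print("inkrest",*rect(f,msk((105,161),26,52,wood),10,True)); print("stick",*rect(f,msk((103,161),16,42,P.max(2)<75),13,True))
print("stub",q([(532,222)],45),"roundtray",*rect(f,msk((519,215),30,34,wood),11,True)); 
print("knob",q([(452,53)],31))
t=dict(np.load("top9.npz")); g=np.zeros((420,560),np.uint8); g[232:264,372:406]=t["pixels"][232:264,372:406].min(2)>150
k=max(cv2.findContours(g,0,cv2.CHAIN_APPROX_NONE)[0],key=cv2.contourArea).reshape(-1,2); print("dropper top",*rect(t,k,33)); print("tray top",*rect(t,blob(t["pixels"],(388,248),20,20,18),12))
E
```

```text
tray [432.5  87.6] [60.3 59.9] 15.9
[228 172] [259 201]
seal [433.5  86.9] [28.5 28.4] -74.4
inkrest [425.7 263.2] [109.   52.6] 9.0
stick [426.5 263.3] [80.9 30.8] 9.4
stub [[ 449.48877182 -274.48390628]] roundtray [ 446.8 -276.8] [74.4 63.1] -5.4
knob [[ 613.21936591 -106.73905386]]
dropper top [ 449.2 -280.9] [40.7 38. ] -2.3
tray top [ 447.8 -279.4] [78.8 77.7] -65.8
```

All centred within about 4 mm, and the robot is clear of everything. Handing in.

```bash
python3 -c "
from rig import r; print(r.sign_off())"
```

```text
the job is handed in; nothing more can be done
None
```

The table is tidied and the job is handed in: all four things sit in their own holders, within about 4 mm of centre by the last camera check, with the bottle and inkstone not touched; the sign-off gave no verdict.

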